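# Unclip the tube rack from its magnet and rock the beads loose

### The job

Squeeze the two orange tabs together to unclip the white tube rack from its magnetic base and lift it straight off. In the air, tilt it to about 40 degrees, hold it there for two seconds to wash the beads off the tube walls and bring it back level; then set it down gently, upright on its feet, in the steel tray and let go. Leave the amber jar, the bottle, the marker and the yellow tip box where they are.

Things in the scene. Friction and masses are not known exactly. Their poses are not given: they have to be found in the camera images.
- rack_center (a point): White two-row tube rack with 12 green-capped tubes fixed in it, 0.11 to 0.21 kg: 124 mm long (its x), 54 mm over the orange tabs (its y), 78 mm high to the tab tops. Point at its centre, 39 mm above the underside of its two end feet (124 x 44 mm over the feet); z up. It starts snapped down on the magnetic base, feet 12 mm above the bench. Deck 38 to 44 mm, cap tops 52 mm above the feet.
- rack_grip (a point): Point of the rack midway between the grip faces of the two orange tabs: 62 mm above the feet, 23 mm above rack_center, same axes. Squeezing the tabs together along the rack's y slides barbs near their feet out from under the base's lips; then the rack lifts straight up. Held squeezed at their stops, the tabs carry the rack.
- tab_a_face (a point): Middle of the ribbed outer grip face of the tab on the rack's +y side, 62 mm above the feet, 27 mm from the rack's middle when sprung out. Each tab is an upright plate 20 mm long (rack x), 5 mm thick, free to grip from 48 to 78 mm above the feet; outside it there is room for fingertips down to 27 mm above the feet. Green caps reach 18.5 mm to either side of the rack's middle.
- tab_b_face (a point): The same for the tab on the rack's -y side.
- tab_a (a joint): How far the tab on the rack's +y side is squeezed in (m): 0 sprung out (latched on the base), 0.006 at its inner stop; free of the base from about 0.0045. Its spring takes about 2 N to start and 6 N to hold at the stop; 20 to 30 N of grip holds both tabs firmly at their stops.
- tab_b (a joint): The same for the tab on the rack's -y side.
- magnet: Heavy slate-blue magnetic base, fixed to the bench: plate 156 (x) x 96 (y) x 12 mm, origin at the middle of its underside. A magnet bar 11 mm wide, 108 mm long runs up between the tube rows to 48 mm; cheeks with latch lips stand at its +y and -y sides, 28 to 38.5 mm from the middle, up to 39 mm; low 8 mm walls locate the feet with 0.8 mm play. The rack is clear of it once raised 50 mm.
- rack: The same rack; origin in the middle between the undersides of its feet, axes as rack_center.
- tray: Open steel tray fixed to the bench: 260 mm (x) x 190 mm (y), rim 16 mm high, walls and floor 3 mm thick; origin at the middle of its underside, so the floor to stand the rack on is 3 mm above the origin. The corner at its +x, +y holds the amber jar; the middle and the rest are free.
- reagent: Small amber jar with white cap, 38 mm across, 62 mm high, standing in the tray's +x +y corner; to be left alone. Origin at its underside.
- buffer: Clear bottle with blue cap, 40 mm across, 85 mm high, standing on the bench near one end of the magnetic base; to be left alone.
- marker: White marker pen with black cap, 124 mm long, lying on the bench; to be left alone.
- tips_yellow: Yellow pipette tip box, 82 x 122 x 60 mm, at the back of the bench; to be left alone.
Not all that is in view belongs to the job. Leave any purple look-alike of the rack alone. There is more than one size of the magnet; the job needs the larger.

How it is judged:
On the way, in this order (a step that is already met when the one before it is completed fails the run):
1. both tabs are squeezed in while the rack still sits on the magnetic base (value of joint each of tab_a, tab_b above 0.003 m and z of rack in the frame of magnet below 0.017 m), for 0.1 s.
2. the rack is lifted off level (within 15 degrees), its feet more than 60 mm above the bench (height (world z) of rack above 0.06 m and angle between rack's own z axis and vertical below 0.26 rad), for 0.1 s.
3. the rack is held in the air tilted 30 to 50 degrees from level for at least one second (angle between rack's own z axis and vertical between 0.524 and 0.873 rad and height (world z) of rack_center above 0.09 m), for 1 s.
4. the rack is brought back level (within 10 degrees) before it is set down: its feet still more than 10 mm above the tray floor (angle between rack's own z axis and vertical below 0.175 rad and height (world z) of rack above 0.013 m), for 0.1 s.
5. still held in the fingers, the rack is lowered until its feet are within 4 mm of the tray floor (z of rack in the frame of tray below 0.007 m and angle between rack's own z axis and vertical below 0.1 rad and contact force between the fingers and rack above 1 N), for 0.05 s.
At the end, for the whole second after the job is handed in: The rack stands at rest, upright (within 2 degrees) with its feet on the floor of the steel tray (within 3 mm), wholly inside the tray's rim, and both tabs are let go and sprung out (within 1.5 mm) (x of rack in the frame of tray between -0.13 and 0.13 m and y of rack in the frame of tray between -0.095 and 0.095 m and z of rack in the frame of tray between 0.001 and 0.006 m and angle between rack's own z axis and vertical below 0.04 rad and value of joint each of tab_a, tab_b below 0.0015 m and linear speed of rack below 0.02 m/s); the robot touches nothing.
It fails at once if the rack is tipped more than 65 degrees from upright (angle between rack's own z axis and vertical above 1.135 rad).
It fails at once if the rack is set down hard: more than 40 N between it and the tray (contact force between rack and tray above 40 N).
It fails at once if the amber jar, the bottle, the marker or the yellow tip box is moved more than 20 mm (distance of any of reagent, buffer, marker, tips_yellow from where it was at the start of the episode above 0.02 m).
It also fails if it takes over 54 s, if anything falls off the work surface, if the arm or the gripper's body presses on something with over 40 N, if the wrist force passes 120 N, or if a joint passes its speed limit or range.

### The arm

A 7-joint arm with a two-finger parallel gripper is mounted at the origin on the work surface. World frame = base frame: x ahead of the robot, y to its left, z up, the work surface at z = 0. Lengths are in m, angles in rad, forces in N, time in s.
With the tool pointing down it reaches from about 0.4 to 0.875 m from the base axis. Payload 19.3 kg.
Tool frame: the origin (TCP) lies at the very end of the fingers, on their centre line; the grasp point (between the pads) lies 19 mm behind it; z points along the fingers, y is the line along which they close (so a half turn about z gives the same grasp; the last joint's range is limited). The gripper opens to 85 mm and grips with 20 to 120 N. Pads are 22 mm wide; open, the fingers measure 114 mm over their backs; the gripper's body (76 mm by 85 mm) begins 54 mm behind the grasp point. The pads swing forward as they close: fully open they stand 13 mm farther back than shut.
Start: joints at [-0.07, 0.521, -0.036, 1.599, 0.021, 1.021, -0.113], TCP at [0.625, -0, 0.231] pointing down, gripper open.
Joint ranges: [-2.91, 2.91], [-0.3, 2.13], [-1.5, 1.42], [0.17, 2.43], [-1.26, 4.41], [0.16, 1.93], [-2.52, 2.52]. Speed limits (rad/s): [1.89, 1.89, 2.39, 2.39, 3.01, 3.01, 3.01].

### API

Orientations are given as [roll, pitch, yaw] about the fixed x, y, z axes, in that order (R = Rz(yaw) Ry(pitch) Rx(roll)).
In Python, from workcell import bot gives the robot as it stands.
- The arm moves only by the tool servo_tool, never from a script. Its argument "plan" is a list of rows, each a list of 7 numbers: the finger opening in cm, from 0 to 8.54, then the shift along the tool's x, y, z in cm, then the turn, a rotation vector about the tool's x, y, z in degrees. In form: [[fingers, x, y, z, wx, wy, wz], ...]. A call has 1 to 10 rows; each row is the pose to reach, as a shift and turn from the pose commanded when the call began, along the tool's axes at that moment; what a row does not reach only later rows make up. A row lasts 1/10 s, in which the tool goes at most 50 mm and 8.59 degrees, less where a joint would pass 70% of its speed; a pose out of reach is approached as far as the arm can. A call with a gripper value outside its range is refused whole. The fingers move at their own pace and stop on an object; "force" is the grip in N (left out, the last holds). Time passes only in rows, so rows that repeat a pose let the fingers close. It gives the time, the measured TCP pose, the force, the opening and the grip force at its end, in the units of the state.
- bot.observe(): the state, without advancing time (a new reading comes with each control period).
- bot.grab_frame(name): name is "scene" or "side" or "wrist"; returns a dict with "frame" (480x640x3 uint8, blue, green, red), "mtx" (3x3 intrinsics, pixels), "R" (3x3) and "t" (3): a world point X has camera coordinates R X + t; the wrist camera has in their place "T_tool_cam" (4x4, takes a point from camera to tool coordinates, whose origin is the TCP and whose axes are the flange's). Camera axes: x right, y down, z forward; pixel columns grow to the right and rows downward; lengths in m; the calibration is good to about 2 mm. The wrist camera is an equidistant fisheye: a pixel r from the principal point sees the ray r / f radians off the axis. A picture is of the moment at which its call begins: read the wrist's pose just before it. There is no depth.
- bot.job_done(): hands the job in; it is judged then, once.
The state is a dict: "clock": time; "qpos": joint angles; "qd": joint speeds; "joint_efforts": joint torques, N m; "position": TCP position; "tool_rot": TCP orientation; "force": force on the tool from outside, world axes, zero at the start; "moment": the same for the moment, N m; "grip_width": finger opening in m; "finger_force": force on a finger pad.
Only numpy, scipy, OpenCV 4.12 (cv2) and the standard library are available. Lean on these libraries where they do the work, as an engineer would, in place of code of your own. Each camera call takes 0.05 s, during which the arm holds its last target. There are 200 camera calls.

## Working session

There is one attempt and no reset: what is moved stays moved. The work goes in short steps, Python scripts to look and compute and a tool call to move; the robot and the scene stay as the last step left them, time stands still between calls to the robot, and variables do not carry over. Pictures are saved under pics/ and viewed, at most 10 in all, crops included, and the job is handed in when it is done.

Besides the shell and the picture viewer there is one more tool, called after "Request:" as a command line: name --pt "numbers of a row" for each row, then --argument value for the rest. servo_tool: Moves the arm, as the interface text tells. Its arguments: {"type":"object","properties":{"plan":{"type":"array","items":{"type":"array","items":{"type":"number"}}},"force":{"type":"number"}},"required":["plan"]}

```bash
mkdir -p pics
cat > h.py <<'E'
import numpy as np,cv2,pickle
from workcell import bot
def grab(n):
    s=bot.observe(); f=bot.grab_frame(n); f['s']=s
    pickle.dump(f,open(n+'.pkl','wb')); return f
def load(n): return pickle.load(open(n+'.pkl','rb'))
def ray(f,uv,z):
    d=f['R'].T@np.linalg.inv(f['mtx'])@np.array([uv[0],uv[1],1.]); c=-f['R'].T@f['t']
    return c+d*(z-c[2])/d[2]
def proj(f,X):
    p=f['mtx']@(f['R']@np.array(X,float)+f['t']); return p[:2]/p[2]
E
python3 - <<'E'
from h import *
for n in ('scene','side'):
    f=grab(n); cv2.imwrite(f'pics/{n}0.png',f['frame']); print(n,-f['R'].T@f['t'],f['R'][2])
print(bot.observe())
E
```

```text
scene [ 1.40690008 -0.07247265  0.6945416 ] [-0.81490513  0.09448628 -0.57184087]
side [ 0.23011829 -0.58407949  0.49833774] [ 0.39131709  0.77126608 -0.5020155 ]
{'clock': 0.1, 'qpos': array([-0.07020511,  0.52196721, -0.03633428,  1.59991029,  0.02119313,
        1.02107946, -0.1128132 ]), 'qd': array([-1.48723564e-03, -8.44034257e-04, -3.71615625e-04,  5.57112499e-05,
        5.11492520e-04, -1.06767279e-03,  5.17799416e-04]), 'joint_efforts': array([ 6.00351588e-03, -9.28489351e+01,  1.98515877e+00, -3.70530617e+01,
        1.82421418e-02,  5.33716375e-03, -2.83208755e-05]), 'position': array([ 6.24723067e-01, -2.23848218e-05,  2.30789803e-01]), 'tool_rot': array([-3.14061463e+00,  5.72666896e-05,  1.57077890e+00]), 'force': array([0.73126989, 0.00543864, 0.00521632]), 'moment': array([0.00989845, 0.03557881, 0.0063562 ]), 'finger_force': 0.0, 'grip_width': 0.08565237452419198}
```

View pics/scene0.png

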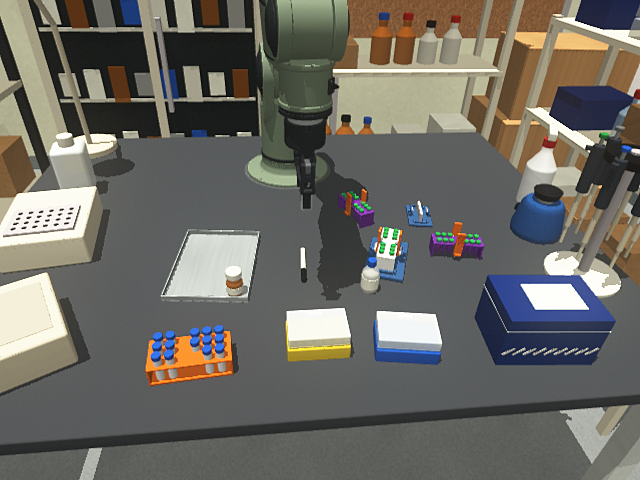

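View pics/side0.png

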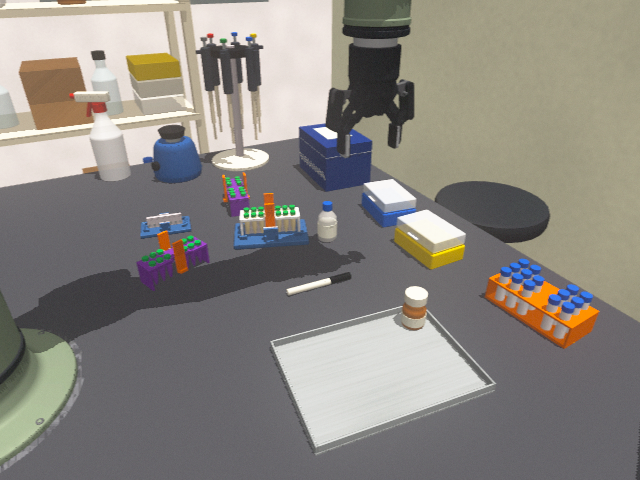

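The candidates in the scene view are the white rack at (388,248) and purple look-alikes at (357,207) and (457,240). The white one fits, and it stands on the larger base; the small base at (418,213) is empty. The tray is at (212,265) with the jar in it at (234,280), the bottle is at (371,275) and the marker at (303,264). I'll confirm this in one enlarged crop.

Run:
```python
from h import *
a=load('scene')['frame'][215:305,340:430]; b=load('side')['frame'][180:260,220:350]
a=cv2.resize(a,(400,400),interpolation=cv2.INTER_CUBIC); b=cv2.resize(b,(400,246),interpolation=cv2.INTER_CUBIC)
o=np.zeros((400,800,3),np.uint8); o[:,:400]=a; o[:246,400:]=b
cv2.imwrite('pics/crop.png',o)
f=load('scene')
for c in [(388,248)]: print(ray(f,c,.06))
f=load('side'); print(ray(f,(270,213),.064), ray(f,(270,240),.012))
```

```text
[0.55703021 0.20814672 0.06      ]
[0.52504466 0.20183525 0.064     ] [0.51421035 0.18311727 0.012     ]
```

View pics/crop.png

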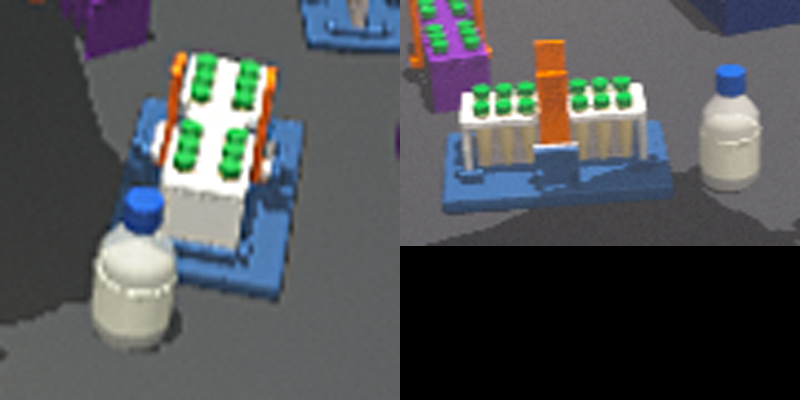

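The crop confirms it: the white rack with orange tabs and 12 green caps sits on the large slate-blue base, with the bottle at its far (+x) end.

Run:
```python
from h import *
np.set_printoptions(precision=4,suppress=True)
S=load('scene');D=load('side')
cs=lambda x,y:(340+x*.225-.5,215+y*.225-.5)
cd=lambda x,y:(220+(x-400)*.325,180+y*.325)
print('base near edge scene',ray(S,cs(275,290),.012),ray(S,cs(300,122),.012))
print('base near edge side',ray(D,cd(445,198),.012),ray(D,cd(672,175),.012))
print('tab tops scene',ray(S,cs(180,53),.09),ray(S,cs(270,68),.09))
print('tab tops side near',ray(D,cd(553,72),.09),'far',ray(D,cd(550,40),.09))
for f,b in ((S,(365,220,410,275)),(D,(238,200,302,222))):
    x0,y0,x1,y1=b; im=f['frame'][y0:y1,x0:x1]
    h=cv2.cvtColor(im,cv2.COLOR_BGR2HSV); m=cv2.inRange(h,(45,120,60),(80,255,255))
    ys,xs=np.nonzero(m); P=np.array([ray(f,(x+x0,y+y0),.061)[:2] for x,y in zip(xs,ys)])
    c=P.mean(0); w,v=np.linalg.eigh(np.cov(P.T)); r=cv2.minAreaRect((P*1000).astype(np.float32)); print('caps',len(P),c,v[:,1],np.degrees(np.arctan(v[1,1]/v[0,1])),r)
for f,cc in ((S,[(190,231),(260,232),(248,300),(164,298)]),(D,[(272,348),(422,309),(489,380),(318,433)])):
    Q=np.array([ray(f,c,.016) for c in cc]); print('tray',Q[:,:2].tolist(),Q.mean(0),np.linalg.norm(Q-np.roll(Q,1,0),axis=1))
print('jar',ray(S,(236,270),.06),ray(D,(416,292),.065))
print('bottle',ray(S,(372,262),.08),ray(D,(327,206),.085))
```

```text
base near edge scene [0.6188 0.2309 0.012 ] [0.4698 0.2857 0.012 ]
base near edge side [0.4434 0.2009 0.012 ] [0.5906 0.1573 0.012 ]
tab tops scene [0.5083 0.1964 0.09  ] [0.5262 0.2421 0.09  ]
tab tops side near [0.5228 0.194  0.09  ] far [0.5398 0.241  0.09  ]
caps 181 [0.5281 0.2161] [-0.9389  0.3442] -20.13561873923206 ((524.868896484375, 217.37933349609375), (34.536582946777344, 114.80437469482422), 69.95679473876953)
caps 230 [0.5302 0.2201] [-0.939   0.3439] -20.115663892991314 ((530.9407958984375, 219.9266357421875), (44.313724517822266, 106.44003295898438), 69.80595397949219)
tray [[0.3860199355943601, -0.28001362037252825], [0.40327576972903034, -0.09611839588280328], [0.6653053447226481, -0.12366264693796561], [0.6450174452639641, -0.305063958141848]] [ 0.5249 -0.2012  0.016 ] [0.2602 0.1847 0.2635 0.1825]
tray [[0.3967457444430691, -0.11241291521204766], [0.6487550530026731, -0.1437882099013683], [0.6342364982682048, -0.30422350807093335], [0.39133292606934456, -0.26985810912394037]] [ 0.5178 -0.2076  0.016 ] [0.1575 0.254  0.1611 0.2453]
jar [ 0.6143 -0.1481  0.06  ] [ 0.6239 -0.1517  0.065 ]
bottle [0.6329 0.1514 0.08  ] [0.6242 0.1383 0.085 ]
```

Request:
servo_tool --pt "8.5 2 -1 0 0 0 -7" --pt "8.5 4.4 -2 0.5 0 0 -14" --pt "8.5 6.6 -3 1 0 0 -21" --pt "8.5 8.8 -4 1.5 0 0 -28" --pt "8.5 11 -5 2 0 0 -35" --pt "8.5 13.2 -6 2.5 0 0 -42" --pt "8.5 15.4 -7 3 0 0 -49" --pt "8.5 17.6 -8 3 0 0 -56" --pt "8.5 19.8 -9 3 0 0 -63" --pt "8.5 21.8 -9.6 3 0 0 -70" --force 25

```text
clock: 1.1
position: [0.5281, 0.219, 0.2011]
tool_rot: [-3.141, -0.001, 2.798]
force: [0.6, -0.3, 0.7]
grip_width: 0.0845
finger_force: 0.0
```

Request:
servo_tool --pt "8.5 0 0 0 0 0 0" --pt "8.5 0 0 0 0 0 0" --pt "8.5 0 0 0 0 0 0"

```text
clock: 1.4
position: [0.5293, 0.217, 0.2011]
tool_rot: [-3.141, 0.0, 2.79]
force: [-0.3, -0.4, 1.2]
grip_width: 0.0848
finger_force: 0.0
```

Run:
```python
from h import *
np.set_printoptions(precision=4,suppress=True)
f=grab('wrist'); cv2.imwrite('pics/w1.png',f['frame']); print(f['mtx'],f['T_tool_cam'],f['s']['position'],f['s']['tool_rot'],f['s']['qpos'])
```

```text
[[371.6483   0.     324.335 ]
 [  0.     371.6483 238.8567]
 [  0.       0.       1.    ]] [[-0.0001 -0.9599 -0.2803  0.0709]
 [ 1.     -0.0003  0.0007  0.0001]
 [-0.0008 -0.2803  0.9599 -0.1425]
 [ 0.      0.      0.      1.    ]] [0.5293 0.217  0.2011] [-3.141  0.     2.79 ] [-0.2256  0.4924 -0.3712  1.7598  0.216   0.93    0.5326]
```

View pics/w1.png

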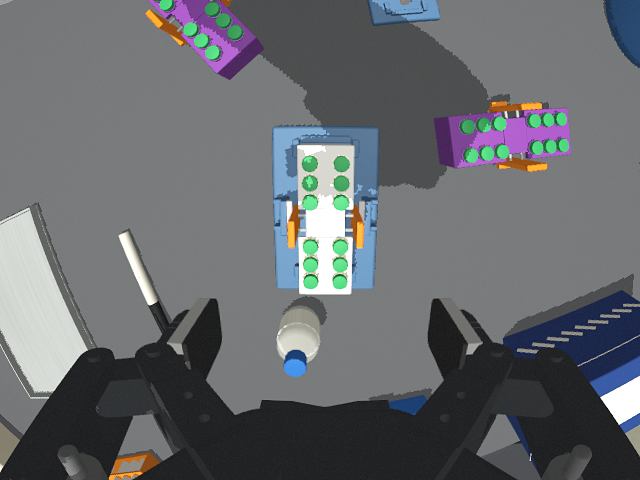

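The wrist view shows the rack below the tool, with caps spanning from (310,163) to (340,282), the left tab at (294,227) and the right tab at (358,227).

```bash
cat >> h.py <<'E'
from scipy.spatial.transform import Rotation as Ro
def wray(f,uv,z):
    K=f['mtx']; d=np.array([(uv[0]-K[0,2])/K[0,0],(uv[1]-K[1,2])/K[1,1]]); r=np.linalg.norm(d)
    v=np.r_[d/r*np.sin(r),np.cos(r)]; T=f['T_tool_cam']; R=Ro.from_euler('xyz',f['s']['tool_rot']).as_matrix()
    c=f['s']['position']+R@T[:3,3]; v=R@T[:3,:3]@v
    return c+v*(z-c[2])/v[2]
E
python3 - <<'E'
from h import *
np.set_printoptions(precision=4,suppress=True)
f=load('wrist'); R=Ro.from_euler('xyz',f['s']['tool_rot']).as_matrix()
im=f['frame'][140:300,295:358]; h=cv2.cvtColor(im,cv2.COLOR_BGR2HSV); m=cv2.inRange(h,(45,80,60),(85,255,255))
n,l,st,ce=cv2.connectedComponentsWithStats(m)
P=np.array([wray(f,(x+295,y+140),.063) for (x,y),a in zip(ce,st[:,4]) if a>60][1:]);print(len(P),P)
c=P.mean(0); q=P[:,:2]-c[:2]; w,v=np.linalg.eigh(np.cov(q.T)); d=v[:,1]*np.sign(v[0,1])
print('centre',c,'yaw',np.degrees(np.arctan2(d[1],d[0])),'tool yaw x',np.degrees(np.arctan2(R[1,0],R[0,0])))
print('extent',np.ptp(q@d), np.ptp(q@[-d[1],d[0]]),'shift in tool',R.T@(c-f['s']['position']))
for uv in((290,207),(290,245),(361,207),(361,245)):print(R.T@(wray(f,uv,.088)-f['s']['position']))
E
```

```text
12 [[0.4803 0.2233 0.063 ]
 [0.4887 0.2457 0.063 ]
 [0.4944 0.2183 0.063 ]
 [0.5026 0.2406 0.063 ]
 [0.5083 0.213  0.063 ]
 [0.5165 0.2354 0.063 ]
 [0.5419 0.2006 0.063 ]
 [0.5502 0.2229 0.063 ]
 [0.5558 0.1955 0.063 ]
 [0.564  0.2178 0.063 ]
 [0.5696 0.1903 0.063 ]
 [0.5778 0.2127 0.063 ]]
centre [0.5292 0.218  0.063 ] yaw -20.343967110753937 tool yaw x 159.85405411584114
extent 0.09517729292536439 0.023935068028073846 shift in tool [0.0004 0.0009 0.1381]
[ 0.0195 -0.0238  0.1131]
[-0.0084 -0.0245  0.1131]
[0.0195 0.0261 0.1131]
[-0.0084  0.0268  0.1131]
```

Request:
servo_tool --pt "8.5 0 0.1 2 0 0 0.2" --pt "8.5 0 0.1 4.5 0 0 0.2" --pt "8.5 0 0.1 7 0 0 0.2" --pt "8.5 0 0.1 9 0 0 0.2" --pt "8.5 0 0.1 11 0 0 0.2" --pt "8.5 0 0.1 12.5 0 0 0.2" --pt "8.5 0 0.1 13.7 0 0 0.2" --pt "8.5 0 0.1 14.5 0 0 0.2" --pt "8.5 0 0.1 14.8 0 0 0.2" --pt "8.5 0 0.1 14.8 0 0 0.2"

```text
clock: 2.45
position: [0.5294, 0.2189, 0.0533]
tool_rot: [-3.142, 0.0, 2.789]
force: [-1.0, 0.0, 0.5]
grip_width: 0.0853
finger_force: 0.0
```

Request:
servo_tool --pt "6.5 0 0 0 0 0 0" --pt "5.6 0 0 0 0 0 0" --pt "5 0 0 0 0 0 0" --pt "4.5 0 0 0 0 0 0" --pt "3.8 0 0 0 0 0 0" --pt "3 0 0 0 0 0 0" --pt "3 0 0 0 0 0 0" --pt "3 0 0 0 0 0 0" --pt "3 0 0 0 0 0 0" --pt "3 0 0 0 0 0 0" --force 28

```text
clock: 3.45
position: [0.5296, 0.2186, 0.0543]
tool_rot: [-3.141, 0.001, 2.789]
force: [-5.3, -3.7, 17.4]
grip_width: 0.0389
finger_force: 26.1
```

Run:
```python
from h import *
f=grab('wrist'); g=grab('side'); a=f['frame'][100:480,120:520]
b=cv2.resize(g['frame'][150:270,200:340],(400,343),interpolation=cv2.INTER_CUBIC)
o=np.zeros((380,800,3),np.uint8); o[:,:400]=a; o[:343,400:]=b
cv2.imwrite('pics/grip.png',o); print(bot.observe())
```

```text
{'clock': 3.55, 'qpos': array([-0.28325221,  0.69636478, -0.300327  ,  1.85304174,  0.32474981,
        0.63970191,  0.43762741]), 'qd': array([-0.00015954,  0.00032006, -0.00014194, -0.00061921, -0.00120658,
        0.00044632,  0.00014008]), 'joint_efforts': array([-1.34607755e+00, -8.68853831e+01, -5.03789574e+00, -2.41256726e+01,
        1.64858816e-02, -1.98782489e+00,  3.87505023e-02]), 'position': array([0.52961639, 0.21863301, 0.05423686]), 'tool_rot': array([-3.14143956e+00,  8.24077281e-04,  2.78866761e+00]), 'force': array([-3.7011896 , -4.17102847, 17.60514884]), 'moment': array([-1.01666784e+00,  9.80990388e-01, -2.59174197e-04]), 'finger_force': 26.133653819561005, 'grip_width': 0.03874086088849104}
```

View pics/grip.png

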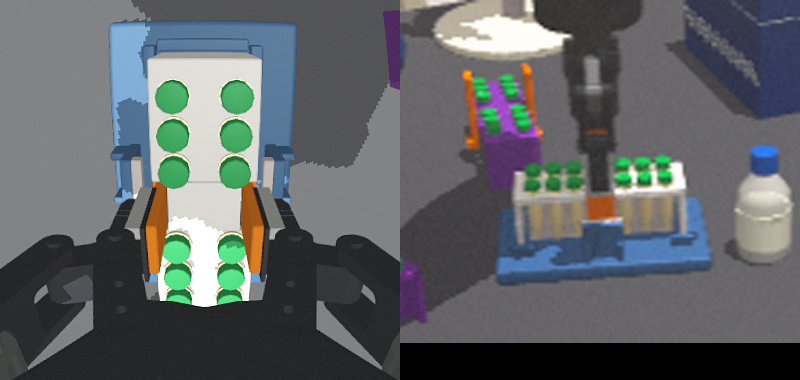

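The pads hold both tabs at 26 N and an opening of 39 mm. Next I lift straight up.

Request:
servo_tool --pt "3 0 0 -0.5 0 0 0" --pt "3 0 0 -1.2 0 0 0" --pt "3 0 0 -2.2 0 0 0" --pt "3 0 0 -3.5 0 0 0" --pt "3 0 0 -5 0 0 0" --pt "3 0 0 -7 0 0 0" --pt "3 0 0 -9.5 0 0 0" --pt "3 0 0 -12 0 0 0" --pt "3 0 0 -14.5 0 0 0" --pt "3 0 0 -16.5 0 0 0" --force 28

```text
clock: 4.55
position: [0.5294, 0.2191, 0.221]
tool_rot: [3.14, 0.001, 2.789]
force: [0.2, 0.2, -1.7]
grip_width: 0.0383
finger_force: 29.7
```

Request:
servo_tool --pt "3 0 0 -0.5 0 0 0" --pt "3 0 0 -0.5 0 0 0" --pt "3 0 0 -0.5 0 0 0"

```text
clock: 4.85
position: [0.529, 0.2187, 0.2227]
tool_rot: [-3.141, -0.001, 2.789]
force: [-0.0, -0.6, -2.1]
grip_width: 0.0382
finger_force: 29.7
```

Run:
```python
from h import *
f=grab('wrist'); g=grab('side'); a=f['frame'][100:480,120:520]
b=cv2.resize(g['frame'][90:270,170:380],(400,343),interpolation=cv2.INTER_CUBIC)
o=np.zeros((380,800,3),np.uint8); o[:,:400]=a; o[:343,400:]=b
cv2.imwrite('pics/lift.png',o); s=bot.observe(); print(s['qpos'],s['position'],s['force'],s['finger_force'],s['grip_width'])
```

```text
[-0.22120162  0.4694293  -0.3799016   1.73633695  0.20359965  0.97619455
  0.53964553] [0.52894339 0.21874093 0.22240254] [ 0.4817048   0.00739051 -1.56604928] 29.736900329589844 0.03801474210931074
```

View pics/lift.png

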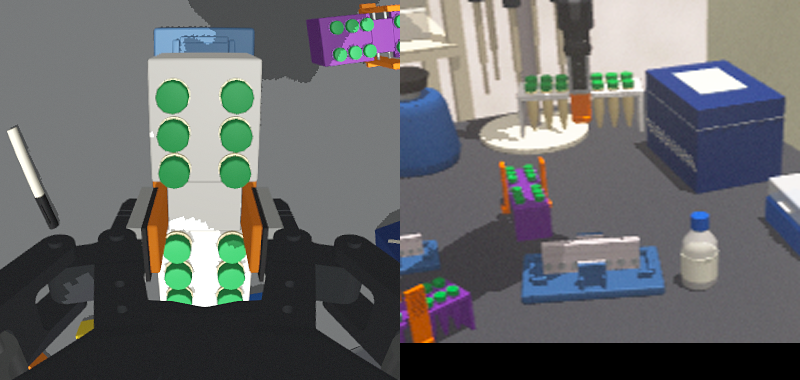

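The rack is off the base, level, with its feet at about 0.18 m; the base at the crop's (590,265) is empty. Next I carry it over the tray.

Request:
servo_tool --pt "3 -0.3 -1 0 0 0 0" --pt "3 -0.9 -3 0 0 0 0" --pt "3 -1.5 -5 0 0 0 0" --pt "3 -2.3 -7.5 0 0 0 0" --pt "3 -3 -10 0 0 0 0" --pt "3 -3.8 -12.5 0 0 0 0" --pt "3 -4.5 -15 0 0 0 0" --pt "3 -5.3 -17.5 0 0 0 0" --pt "3 -6 -20 0 0 0 0" --pt "3 -6.6 -22 0 0 0 0"

```text
clock: 5.95
position: [0.5146, -0.0126, 0.2229]
tool_rot: [-3.141, -0.001, 2.788]
force: [-0.6, -0.3, -1.0]
grip_width: 0.0385
finger_force: 29.7
```

Request:
servo_tool --pt "3 -0.7 -2.3 0 0 0 -1.5" --pt "3 -1.4 -4.6 0 0 0 -3" --pt "3 -2.1 -6.9 0 0 0 -4.5" --pt "3 -2.8 -9.2 0 0 0 -6" --pt "3 -3.5 -11.5 0 0 0 -7.5" --pt "3 -4.1 -13.7 0 0 0 -9" --pt "3 -4.7 -15.9 0 0 0 -10.5" --pt "3 -5.3 -17.7 0 0 0 -12" --pt "3 -5.7 -18.8 0 0 0 -13" --pt "3 -5.8 -19.2 0 0 0 -14"

```text
clock: 6.95
position: [0.5025, -0.2123, 0.2228]
tool_rot: [-3.141, -0.001, 3.032]
force: [0.7, 0.4, -1.8]
grip_width: 0.038
finger_force: 29.7
```

Request:
servo_tool --pt "3 0 0 0 0 0 0" --pt "3 0 0 0 0 0 0" --pt "3 0 0 0 0 0 0"

```text
clock: 7.25
position: [0.5035, -0.2098, 0.2233]
tool_rot: [3.141, -0.0, 3.034]
force: [0.9, 0.5, -1.5]
grip_width: 0.0381
finger_force: 29.7
```

Run:
```python
from h import *
f=grab('wrist'); cv2.imwrite('pics/tray.png',f['frame'])
s=bot.observe(); print(s['qpos'],s['position'],s['tool_rot'],s['finger_force'],s['grip_width'])
```

```text
[ 0.53202169  0.41978874 -0.32772548  1.80762466  0.16290834  0.94057922
  1.59763711] [ 0.50351317 -0.20986881  0.22329697] [ 3.14142545e+00 -3.78499684e-05  3.03401276e+00] 29.7300785779953 0.03811322400228899
```

View pics/tray.png

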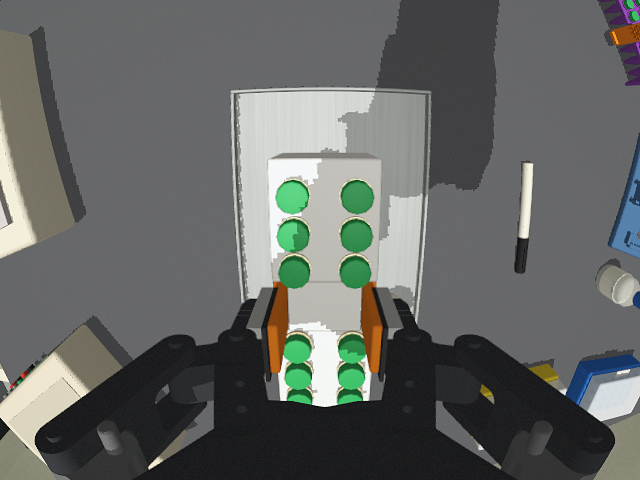

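The rack hangs level over the tray; the tray's far corners are at (232,91) and (430,94). Next I tilt about tool y.

Request:
servo_tool --pt "3 0 0 -1 0 2 0" --pt "3 0 0 -2 0 6 0" --pt "3 0 0 -3 0 10 0" --pt "3 0 0 -3 0 15 0" --pt "3 0 0 -3 0 20 0" --pt "3 0 0 -3 0 25 0" --pt "3 0 0 -3 0 30 0" --pt "3 0 0 -3 0 35 0" --pt "3 0 0 -3 0 38 0" --pt "3 0 0 -3 0 40 0"

```text
clock: 8.3
position: [0.5038, -0.2098, 0.2525]
tool_rot: [3.141, -0.701, 3.035]
force: [-0.7, 0.0, -0.5]
grip_width: 0.0383
finger_force: 29.8
```

Request:
servo_tool --pt "3 0 0 0 0 0 0" --pt "3 0 0 0 0 0 0" --pt "3 0 0 0 0 0 0" --pt "3 0 0 0 0 0 0"

```text
clock: 8.7
position: [0.5034, -0.2107, 0.2538]
tool_rot: [-3.141, -0.697, 3.033]
force: [-0.1, -0.6, -1.7]
grip_width: 0.0378
finger_force: 29.8
```

Run:
```python
from h import *
f=grab('wrist'); g=grab('side'); a=f['frame'][100:480,120:520]
b=cv2.resize(g['frame'][150:440,240:560],(400,362))
o=np.zeros((380,800,3),np.uint8); o[:,:400]=a; o[:362,400:]=b
cv2.imwrite('pics/tilt.png',o); s=bot.observe(); print(s['qpos'],s['position'],s['finger_force'],s['grip_width'])
print(np.degrees(np.arccos(-Ro.from_euler('xyz',s['tool_rot']).as_matrix()[2,2])))
# cap pixels relative to tool: compare with the level view
for n in (f,):
    h=cv2.cvtColor(n['frame'][150:300,260:400],cv2.COLOR_BGR2HSV); m=cv2.inRange(h,(45,80,40),(85,255,255))
    k,l,st,ce=cv2.connectedComponentsWithStats(m); print([(c+[260,150]).round(1).tolist() for c,t in zip(ce,st) if 60<t[4]<5000])
```

```text
[ 0.36901839  0.78865229 -0.24620374  1.25244337  0.19375675  1.82035162
  1.57149924] [ 0.50336812 -0.21066362  0.25371031] 29.78188455104828 0.03812540364174814
39.94614527866981
[[292.2, 196.8], [356.7, 196.8], [293.0, 235.5], [355.7, 235.5], [294.0, 272.0], [354.7, 272.1]]
```

View pics/tilt.png

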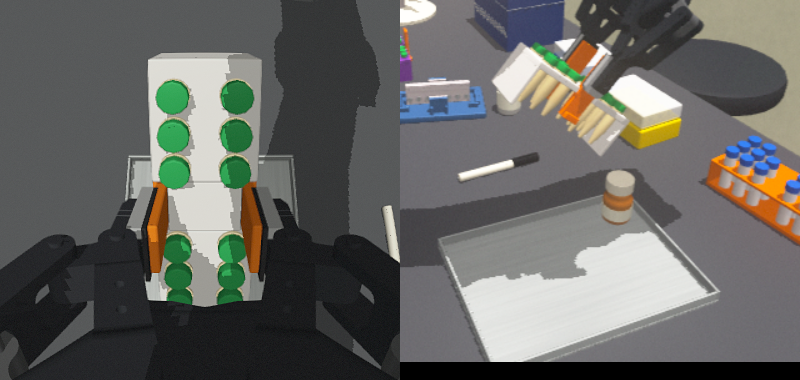

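The rack is tilted 40° and has not slipped; the caps sit at the same pixels in the wrist view. I hold for two seconds and then level it.

Request:
servo_tool --pt "3 0 0 0 0 0 0" --pt "3 0 0 0 0 0 0" --pt "3 0 0 0 0 0 0" --pt "3 0 0 0 0 0 0" --pt "3 0 0 0 0 0 0" --pt "3 0 0 0 0 0 0" --pt "3 0 0 0 0 0 0" --pt "3 0 0 0 0 0 0" --pt "3 0 0 0 0 0 0" --pt "3 0 0 0 0 0 0"

```text
clock: 9.8
position: [0.5034, -0.2106, 0.2533]
tool_rot: [-3.142, -0.698, 3.033]
force: [0.1, 0.5, -1.3]
grip_width: 0.0384
finger_force: 29.8
```

Request:
servo_tool --pt "3 0 0 0 0 0 0" --pt "3 0 0 0 0 0 0" --pt "3 0 0 0 0 0 0" --pt "3 0 0 0 0 0 0" --pt "3 0 0 0 0 0 0" --pt "3 0 0 0 0 0 0" --pt "3 0 0 0 0 0 0" --pt "3 0 0 0 0 0 0" --pt "3 0 0 0 0 0 0" --pt "3 0 0 0 0 0 0"

```text
clock: 10.8
position: [0.5034, -0.2106, 0.2533]
tool_rot: [-3.142, -0.698, 3.033]
force: [0.2, -0.2, -1.1]
grip_width: 0.0385
finger_force: 29.8
```

Request:
servo_tool --pt "3 0 0 0 0 -2 0" --pt "3 0 0 0 0 -6 0" --pt "3 0 0 0 0 -10 0" --pt "3 0 0 0 0 -15 0" --pt "3 0 0 0 0 -20 0" --pt "3 0 0 0 0 -25 0" --pt "3 0 0 0 0 -30 0" --pt "3 0 0 0 0 -35 0" --pt "3 0 0 0 0 -38 0" --pt "3 0 0 0 0 -40 0"

```text
clock: 11.8
position: [0.5029, -0.2107, 0.2539]
tool_rot: [-3.141, 0.002, 3.033]
force: [-0.2, -0.5, -0.8]
grip_width: 0.0377
finger_force: 29.7
```

Request:
servo_tool --pt "3 0 0 0 0 0 0" --pt "3 0 0 0 0 0 0" --pt "3 0 0 0 0 0 0" --pt "3 0 0 0 0 0 0"

```text
clock: 12.2
position: [0.5037, -0.2104, 0.253]
tool_rot: [3.141, -0.001, 3.034]
force: [0.5, 1.1, -2.1]
grip_width: 0.0383
finger_force: 29.7
```

Run:
```python
from h import *
np.set_printoptions(precision=4,suppress=True)
f=grab('wrist')
h=cv2.cvtColor(f['frame'][150:300,260:400],cv2.COLOR_BGR2HSV); m=cv2.inRange(h,(45,80,40),(85,255,255))
k,l,st,ce=cv2.connectedComponentsWithStats(m); print([(c+[260,150]).round(1).tolist() for c,t in zip(ce,st) if 60<t[4]<5000])
f=load('wrist'); import cv2
s=f['s']; print(s['position'],s['tool_rot'],s['force'])
g=cv2.imread('pics/tray.png'); f2=dict(f); f2['s']=dict(s,position=np.array([.50351,-.20987,.2233]),tool_rot=np.array([3.1414,0,3.034]))
R=Ro.from_euler('xyz',s['tool_rot']).as_matrix()
for uv in((232,91),(430,94),(243,285),(418,285)):
    p=wray(f2,uv,.016); print(p,R.T@(p-f2['s']['position']))
```

```text
[[292.1, 196.5], [356.7, 196.6], [293.0, 235.4], [355.8, 235.2], [294.0, 271.9], [354.8, 271.9]]
[ 0.5037 -0.2104  0.253 ] [ 3.1413 -0.0009  3.0337] [ 0.4758  1.092  -2.1073]
[ 0.3813 -0.2837  0.016 ] [ 0.1134 -0.0866  0.2074]
[ 0.4034 -0.098   0.016 ] [0.1114 0.1004 0.2074]
[ 0.5753 -0.3024  0.016 ] [-0.0816 -0.0843  0.2072]
[ 0.5954 -0.1208  0.016 ] [-0.0819  0.0984  0.2073]
```

The rack is level, and its centre is 18 mm and 7 mm off the tray's centre, clear of the jar. I expect contact at a TCP height of about 0.045.

Request:
servo_tool --pt "3 0 0 1.5 0 0 0" --pt "3 0 0 4 0 0 0" --pt "3 0 0 7 0 0 0" --pt "3 0 0 10 0 0 0" --pt "3 0 0 13 0 0 0" --pt "3 0 0 15.5 0 0 0" --pt "3 0 0 17.5 0 0 0" --pt "3 0 0 19 0 0 0" --pt "3 0 0 19.8 0 0 0" --pt "3 0 0 20 0 0 0"

```text
clock: 13.25
position: [0.5032, -0.2103, 0.0525]
tool_rot: [3.141, -0.001, 3.034]
force: [1.6, 0.4, -0.1]
grip_width: 0.0383
finger_force: 29.7
```

Request:
servo_tool --pt "3 0 0 0 0 0 0" --pt "3 0 0 0.1 0 0 0" --pt "3 0 0 0.2 0 0 0" --pt "3 0 0 0.3 0 0 0" --pt "3 0 0 0.4 0 0 0" --pt "3 0 0 0.4 0 0 0" --pt "3 0 0 0.4 0 0 0"

```text
clock: 13.95
position: [0.5034, -0.2106, 0.0493]
tool_rot: [-3.142, -0.0, 3.033]
force: [-0.6, 0.3, -1.7]
grip_width: 0.0381
finger_force: 29.7
```

Request:
servo_tool --pt "3 0 0 0.1 0 0 0" --pt "3 0 0 0.1 0 0 0" --pt "3 0 0 0.1 0 0 0"

```text
clock: 14.25
position: [0.5034, -0.2105, 0.0483]
tool_rot: [3.142, -0.0, 3.033]
force: [-0.5, 0.6, -1.6]
grip_width: 0.0381
finger_force: 29.7
```

Request:
servo_tool --pt "3 0 0 0.1 0 0 0" --pt "3 0 0 0.1 0 0 0" --pt "3 0 0 0.1 0 0 0"

```text
clock: 14.55
position: [0.5034, -0.2105, 0.0473]
tool_rot: [3.142, -0.0, 3.033]
force: [-0.5, -0.0, -1.5]
grip_width: 0.0383
finger_force: 29.7
```

Request:
servo_tool --pt "3 0 0 0.1 0 0 0" --pt "3 0 0 0.1 0 0 0" --pt "3 0 0 0.1 0 0 0"

```text
clock: 14.85
position: [0.5034, -0.2106, 0.0463]
tool_rot: [-3.142, -0.0, 3.033]
force: [0.4, -0.1, -1.1]
grip_width: 0.038
finger_force: 29.7
```

Request:
servo_tool --pt "3 0 0 0.1 0 0 0" --pt "3 0 0 0.1 0 0 0" --pt "3 0 0 0.1 0 0 0"

```text
clock: 15.15
position: [0.5035, -0.2106, 0.0456]
tool_rot: [-3.141, 0.0, 3.033]
force: [-2.3, 0.5, 7.0]
grip_width: 0.0384
finger_force: 31.5
```

The feet touched the floor with about 8 N at TCP height 0.0456. I let go slowly, then retreat upward.

Request:
servo_tool --pt "4.4 0 0 0 0 0 0" --pt "5 0 0 0 0 0 0" --pt "5.6 0 0 0 0 0 0" --pt "6.4 0 0 0 0 0 0" --pt "7.2 0 0 0 0 0 0" --pt "8 0 0 0 0 0 0" --pt "8.5 0 0 0 0 0 0" --pt "8.5 0 0 0 0 0 0" --pt "8.5 0 0 0 0 0 0" --pt "8.5 0 0 0 0 0 0" --force 20

```text
clock: 16.15
position: [0.5034, -0.2106, 0.0453]
tool_rot: [-3.142, -0.0, 3.033]
force: [-0.1, 0.3, 0.7]
grip_width: 0.0847
finger_force: 0.0
```

Request:
servo_tool --pt "8.5 0 0 -0.5 0 0 0" --pt "8.5 0 0 -1.5 0 0 0" --pt "8.5 0 0 -3 0 0 0" --pt "8.5 0 0 -5 0 0 0" --pt "8.5 0 0 -7 0 0 0" --pt "8.5 0 0 -9 0 0 0" --pt "8.5 0 0 -11 0 0 0" --pt "8.5 0 0 -13 0 0 0" --pt "8.5 0 0 -14.5 0 0 0" --pt "8.5 0 0 -15 0 0 0"

```text
clock: 17.15
position: [0.504, -0.2107, 0.1975]
tool_rot: [-3.141, 0.003, 3.033]
force: [0.3, -1.3, -0.6]
grip_width: 0.0848
finger_force: 0.0
```

Request:
servo_tool --pt "8.5 0 0 0 0 0 0" --pt "8.5 0 0 0 0 0 0" --pt "8.5 0 0 0 0 0 0" --pt "8.5 0 0 0 0 0 0"

```text
clock: 17.55
position: [0.5032, -0.2105, 0.1947]
tool_rot: [3.141, -0.001, 3.033]
force: [0.1, 2.0, -0.3]
grip_width: 0.0852
finger_force: 0.0
```

Run:
```python
from h import *
f=grab('wrist'); g=grab('side'); a=cv2.resize(f['frame'],(400,300))
b=cv2.resize(g['frame'][240:450,240:520],(400,300))
cv2.imwrite('pics/end.png',np.hstack([a,b])); s=bot.observe(); print(s['position'],s['force'],s['qd'],s['clock'])
```

```text
[ 0.50328701 -0.21047782  0.19487985] [-0.44464292 -0.38130169 -1.05189044] [-1.38143028e-03 -4.19753294e-03 -8.09354032e-04  1.32188796e-05
 -7.67888866e-04 -8.85446100e-05  8.44048517e-04] 17.65
```

View pics/end.png

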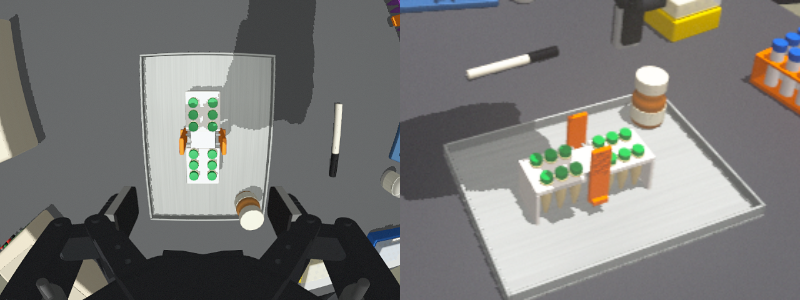

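The rack stands upright in the tray with its tabs sprung out. The jar is untouched in its corner and the gripper is clear.

```bash
python3 -c "
from workcell import bot
print(bot.job_done())"
```

```text
the job is handed in; nothing more can be done
None
```

The rack was unclipped, lifted off level, held at 40° for over two seconds, levelled, and set down upright in the tray with both tabs released; the job is handed in, and no verdict came back.

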